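Centre the bottle on the kitchen scale

TASK

The narrow little bottle stands near the edge of the kitchen scale's round weighing plate, where the scale misreads. With slow, very light nudges or taps of the fingers low on its side, without pinching it, picking it up or tipping it over, move it until it stands upright entirely inside the ring engraved in the middle of the plate, as near the middle as you can. Leave the scale and everything else where they are, and finish clear of it all.

Things in the scene. Friction and masses are not known exactly. Their poses are not given: they have to be found in the camera images.
- bottle: small narrow round bottle with a dark screw cap, 36 mm across, 84 mm tall, about 0.1 kg, loose, standing on the weighing plate; its sides are upright up to about 40 mm above its foot, then it narrows to the cap. Origin: centre of its underside; z along its axis, up. Pushed high it topples; pushed slowly at about 15 to 25 mm above its foot it slides upright and stops as soon as the push stops. Sliding it takes under 2 N; fingers closed on it press too hard.
- plate_centre (a point): centre of the top face of the scale's weighing plate and of the engraved ring, 36 mm above the worktop when the scale stands on it. The plate is flat round steel, 116 mm across, 7 mm thick, with nothing standing above it except the bottle. The ring's inner diameter is 52 mm, so the 36 mm bottle stands inside it when within 8 mm of the centre. z up.
- scale: digital kitchen scale, loose but heavy (about 1.1 kg) on rubber feet; flat white body 190 mm (x) by 150 mm (y), 22 mm high, reaching from x = -115 mm to x = +75 mm, with a black display near its -x end. Origin: on the worktop, under the centre of the round plate; z up. It may stand turned any way.
- spice_jar: bystander, to be left alone: small glass spice jar with a dark cap, 44 mm across, 105 mm tall, standing. Origin: centre of its underside
- garlic_1: bystander, to be left alone: garlic bulb, 54 mm across, 55 mm high. Origin: centre of its underside
- lime: bystander, to be left alone: lime, 53 x 46 mm, 48 mm high. Origin: centre of its underside
- potato: bystander, to be left alone: potato, 60 x 74 mm, 46 mm high. Origin: centre of its underside
- peeler: bystander, to be left alone: flat peeler, 47 x 123 mm, 10 mm high. Origin: centre of its underside
- jar_lid: bystander, to be left alone: flat round jar lid, 56 mm across, 14 mm high. Origin: centre of its underside
Mind the look-alikes: they are no part of the job. What is shaped like the bottle but orange or red is not meant.

How it is judged:
By the outcome, as a careful person would: the job done as asked, in the order asked, and still so for the second after the job is handed in, with the robot touching nothing.
It also fails if it takes over 48 s, if anything falls off the work surface, if the arm or the gripper's body presses on something with over 40 N, if the wrist force passes 120 N, or if a joint passes its speed limit or range.

ROBOT

A 6-joint arm with a two-finger parallel gripper is mounted at the origin on a cart in front of the work surface, level with it; the furniture and walls round the work are solid. World frame = base frame: x ahead of the robot, y to its left, z up, the work surface at z = 0. Lengths are in m, angles in rad, forces in N, time in s.
With the tool pointing down it reaches from about 0.275 to 0.725 m from the base axis. Payload 15.9 kg.
Tool frame: the origin (TCP) lies at the very end of the fingers, on their centre line; the grasp point (between the pads) lies 19 mm behind it (grasp_offset is the z of the grasp point in the tool frame, in m); z points along the fingers, y is the line along which they close (so a half turn about z gives the same grasp; the last joint's range is limited). The gripper opens to 85 mm and grips with 20 to 120 N. Pads are 22 mm wide; open, the fingers measure 114 mm over their backs; the gripper's body (76 mm by 85 mm) begins 54 mm behind the grasp point. The pads swing forward as they close: fully open they stand 13 mm farther back than shut.
Start: joints at [1.21, 0.213, -0.034, 1.323, 0, 1.571], TCP at [0.177, 0.468, 0.231] pointing down, gripper open.
Joint ranges: [-2.98, 2.98], [-0.74, 1.72], [-1.14, 1.35], [-2.1, 2.04], [-1.57, 1.44], [-3.14, 3.14]. Speed limits (rad/s): [1.89, 1.89, 2.39, 2.57, 3.14, 3.14].

INTERFACE

Orientations are given as [roll, pitch, yaw] about the fixed x, y, z axes, in that order (R = Rz(yaw) Ry(pitch) Rx(roll)).
In Python, from rig import get_state, get_image, close_job, grasp_offset gives the robot as it stands.
- The arm moves only by the shell command python3 -m inch 'ROWS' [FORCE]. ROWS is JSON, a list of rows, each a list of 5 numbers: the closure, from -1 (fully open) to 1 (shut), then the shift along the tool's x, y, z in m, then the turn about the tool's z in degrees. A call has 1 to 10 rows; each row is the pose to reach, as a shift and turn from the pose commanded when the call began, along the tool's axes at that moment; what a row does not reach only later rows make up. A row lasts 1/10 s, in which the tool goes at most 50 mm and 8.59 degrees, less where a joint would pass 70% of its speed; a pose out of reach is approached as far as the arm can. A call with a gripper value outside its range is refused whole. The fingers move at their own pace and stop on an object; FORCE is the grip in N (left out, the last holds). Time passes only in rows, so rows that repeat a pose let the fingers close. It gives the time, the measured TCP pose, the force, the opening and the grip force at its end, in the units of the state.
- get_state(): the state, without advancing time (a new reading comes with each control period).
- get_image(name): name is "side" or "top"; returns a dict with "frame" (400x640x3 uint8, red, green, blue), "fovy" (degrees; the focal length in pixels is half the picture's height over the tangent of half this angle, whatever the lens; pixels are square), "cx", "cy" (the principal point, pixels), "world_from_camera" (4x4, takes a point from camera to world coordinates). Camera axes: x right, y down, z forward; pixel columns grow to the right and rows downward; lengths in m; the calibration is good to about 2 mm. A picture is of the moment at which its call begins. There is no depth.
- close_job(): hands the job in; it is judged then, once.
The state is a dict: "clock": time; "q": joint angles; "qd": joint speeds; "joint_torque": joint torques, N m; "tool_pos": TCP position; "orientation": TCP orientation; "force": force on the tool from outside, world axes, zero at the start; "moment": the same for the moment, N m; "gripper_width": finger opening in m; "grip_force": force on a finger pad.
Only numpy, scipy, OpenCV 4.12 (cv2) and the standard library are available. Lean on these libraries where they do the work, as an engineer would, in place of code of your own. Each camera call takes 0.05 s, during which the arm holds its last target. There are 200 camera calls.

## Working session

There is one attempt and no reset: what is moved stays moved. The work goes in short steps, Python scripts to look and compute and a shell command to move; the robot and the scene stay as the last step left them, time stands still between calls to the robot, and variables do not carry over. Pictures are saved under pics/ and viewed, at most 10 in all, crops included, and the job is handed in when it is done.

```bash
mkdir -p pics
cat > h.py <<'E'
import numpy as np,cv2
from rig import get_state,get_image
def snap(n,f):
    d=get_image(n); cv2.imwrite(f,d["frame"][:,:,::-1]); 
    np.savez(f+'.npz',**{k:d[k] for k in("fovy","cx","cy","world_from_camera","frame")}); return d
def ray(d,u,v,z):
    f=200/np.tan(np.radians(float(d["fovy"]))/2);T=np.array(d["world_from_camera"])
    r=T[:3,:3]@np.array([(u-d["cx"])/f,(v-d["cy"])/f,1]);o=T[:3,3]
    return o+r*(z-o[2])/r[2]
def proj(d,p):
    f=200/np.tan(np.radians(float(d["fovy"]))/2);T=np.array(d["world_from_camera"])
    c=T[:3,:3].T@(np.array(p)-T[:3,3]); return [d["cx"]+f*c[0]/c[2],d["cy"]+f*c[1]/c[2]]
E
python3 - <<'E'
from h import *
for n in("top","side"):
    d=snap(n,f"pics/{n}0.png");print(n,d["fovy"],d["cx"],d["cy"],np.round(d["world_from_camera"],3).tolist())
s=get_state();print(s["clock"],s["tool_pos"],s["orientation"],s["force"])
E
```

```text
top 51.888227798675665 322.44248070096984 200.10751952299697 [[-0.02, -0.981, 0.191, 0.394], [-1.0, 0.017, -0.018, 0.146], [0.014, -0.192, -0.981, 0.966], [0.0, 0.0, 0.0, 1.0]]
side 51.61777924023051 317.17170510577466 198.22084064131133 [[0.804, -0.519, 0.291, 0.345], [-0.595, -0.689, 0.415, -0.23], [-0.015, -0.506, -0.862, 0.796], [0.0, 0.0, 0.0, 1.0]]
0.1 [0.17640119 0.46751873 0.23086786] [-3.14056477e+00 -4.70709272e-06  2.78077487e+00] [0.82312523 0.77780078 0.24430818]
```

View pics/top0.png

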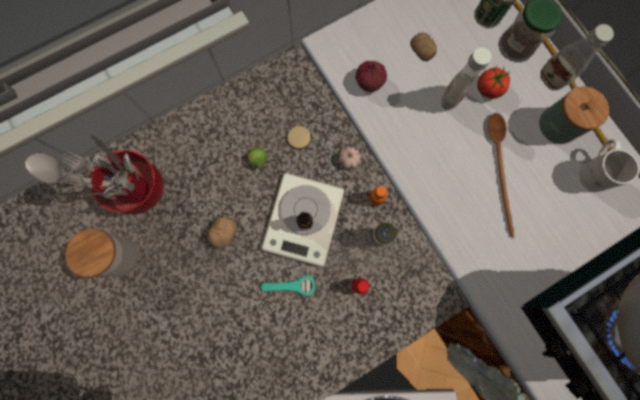

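View pics/side0.png

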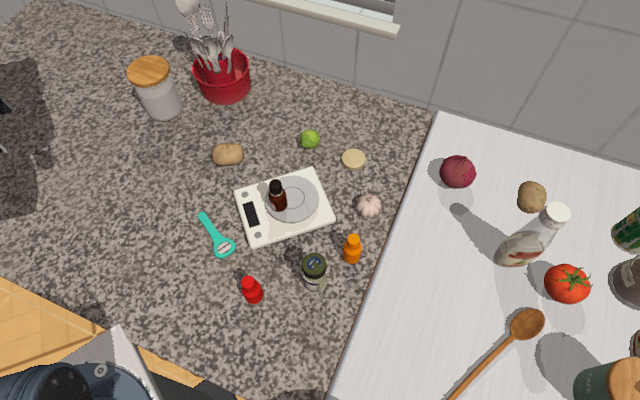

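The top view shows the scale at about (303,218), with its plate at (305,209) and the dark bottle at (304,220). In the side view the bottle is at (278,195) and the plate at (292,198). I'll enlarge both for detail.

Run:
```python
import cv2,numpy as np
a=cv2.imread('pics/top0.png')[165:275,250:400];b=cv2.imread('pics/side0.png')[150:260,220:370]
c=np.hstack([cv2.resize(x,None,fx=2.65*2/2,fy=2.65*2/2,interpolation=2) for x in(a,b)]);
c=np.vstack([cv2.resize(x[:75,:130],None,fx=6,fy=4*1.0,interpolation=2) for x in (a[0:75],b[0:75])])
c1=cv2.resize(a[5:80,5:105],None,fx=4,fy=4,interpolation=2);c2=cv2.resize(b[5:80,10:110],None,fx=4,fy=4,interpolation=2)
cv2.imwrite('pics/z0.png',np.hstack([c1,c2]))
```

```text
(no output)
```

View pics/z0.png

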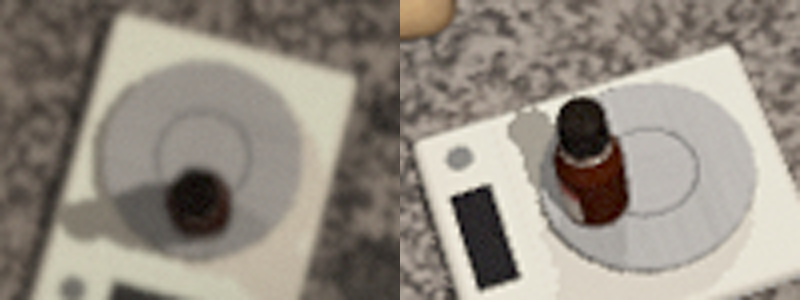

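```bash
cat > m.py <<'E'
from h import *
E
python3 - <<'E'
from h import *
t=np.load('pics/top0.png.npz');s=np.load('pics/side0.png.npz')
print('plate',ray(t,255+200.5/4,170+159.5/4,.036),ray(s,230+248/4,155+175/4,.036))
print('cap',ray(t,255+196/4,170+190/4,.12),ray(s,230+184/4,155+112/4,.12))
# foot circle lowest point fit in side
a=np.linspace(0,6.28,60)
c=ray(s,230+184/4,155+112/4,.12)
for p in [c,ray(t,255+196/4,170+190/4,.12)]:
  for d,o in((t,(255,170)),(s,(230,155))):
    for z in(.036,.076):
      q=np.array([proj(d,[p[0]+.018*np.cos(k),p[1]+.018*np.sin(k),z]) for k in a]);q=(q-o)*4;print(z,q.min(0).round(),q.max(0).round())
# scale yaw: the display end direction, top corners
print(ray(t,255+120/4,170+12/4,.022),ray(t,255+355/4,170+75/4,.022))
for n,u,v,z in(('spice',385,233,.105),('orange',379,195,.06),('garlic',349,158,.03),('lime',257,157,.025),('lid',299,137,.014),('potato',222,232,.025),('peeler',290,287,0.005)):print(n,ray(t,u,v,z).round(3))
E
```

```text
plate [0.55340879 0.16914278 0.036     ] [0.55750329 0.16627774 0.036     ]
cap [0.52299384 0.16958952 0.12      ] [0.52933083 0.1702635  0.12      ]
0.036 [167. 170.] [231. 233.]
0.076 [164. 158.] [230. 223.]
0.036 [166. 168.] [234. 227.]
0.076 [157. 129.] [228. 189.]
0.036 [169. 181.] [232. 244.]
0.076 [165. 170.] [231. 235.]
0.036 [157. 175.] [225. 235.]
0.076 [148. 136.] [219. 197.]
[0.64515671 0.21602401 0.022     ] [0.60463429 0.07802004 0.022     ]
spice [ 0.489 -0.     0.105]
orange [0.58  0.002 0.06 ]
garlic [0.677 0.064 0.03 ]
lime [0.685 0.282 0.025]
lid [0.737 0.182 0.014]
potato [0.507 0.36  0.025]
peeler [0.381 0.207 0.005]
```

```bash
python3 -m inch '[[1,-0.02,-0.009,0,-1],[1,-0.06,-0.027,0,-3],[1,-0.105,-0.047,0,-5],[1,-0.15,-0.067,0,-7],[1,-0.195,-0.088,0,-9],[1,-0.24,-0.108,0,-11],[1,-0.285,-0.128,0,-13],[1,-0.33,-0.149,0,-15],[1,-0.365,-0.164,0,-16],[1,-0.379,-0.171,0,-16.3]]' 20; python3 -m inch '[[1,0,0,0,0],[1,0,0,0,0]]'
python3 - <<'E'
from h import *
for n in("top","side"): snap(n,f"pics/{n}1.png")
s=get_state();print({k:np.round(s[k],4).tolist() for k in s if k not in('joint_torque','qd')})
E
```

```text
clock: 1.1
tool_pos: [0.4725, 0.1714, 0.2308]
orientation: [-3.141, -0.0, 3.063]
force: [0.2, -0.2, 0.1]
gripper_width: -0.0
grip_force: 0.0
clock: 1.3
tool_pos: [0.4704, 0.1741, 0.231]
orientation: [-3.142, -0.001, 3.064]
force: [0.9, -0.2, -0.2]
gripper_width: -0.0005
grip_force: 0.0
{'clock': 1.4, 'q': [0.3557, 0.2163, -0.0303, 1.3246, 0.0002, 0.4312], 'tool_pos': [0.47, 0.1747, 0.2313], 'orientation': [3.1415, -0.0004, 3.0661], 'force': [-0.0378, -0.1019, -1.1449], 'moment': [-0.0061, 0.0329, 0.0293], 'grip_force': 0.0, 'gripper_width': -0.0003}
```

```bash
python3 -m inch '[[1,0,0,0.02,0],[1,0,0,0.05,0],[1,0,0,0.08,0],[1,0,0,0.11,0],[1,0,0,0.13,0],[1,0,0,0.15,0],[1,0,0,0.165,0],[1,0,0,0.177,0],[1,0,0,0.177,0],[1,0,0,0.177,0]]'
python3 - <<'E'
from h import *
for n in("top","side"): snap(n,f"pics/{n}2.png")
a=cv2.imread('pics/top2.png')[150:250,250:350];b=cv2.imread('pics/side2.png')[150:250,220:320]
cv2.imwrite('pics/z2.png',cv2.resize(np.hstack([a,b]),None,fx=4,fy=4,interpolation=2))
s=get_state();print(s["tool_pos"],s["force"])
E
```

```text
clock: 2.4
tool_pos: [0.4707, 0.1744, 0.0548]
orientation: [3.141, 0.0, 3.066]
force: [-0.0, -0.9, 0.6]
gripper_width: -0.0002
grip_force: 0.0
[0.47120009 0.17438151 0.05516164] [-0.63563655  0.4245253  -0.09415   ]
```

View pics/z2.png

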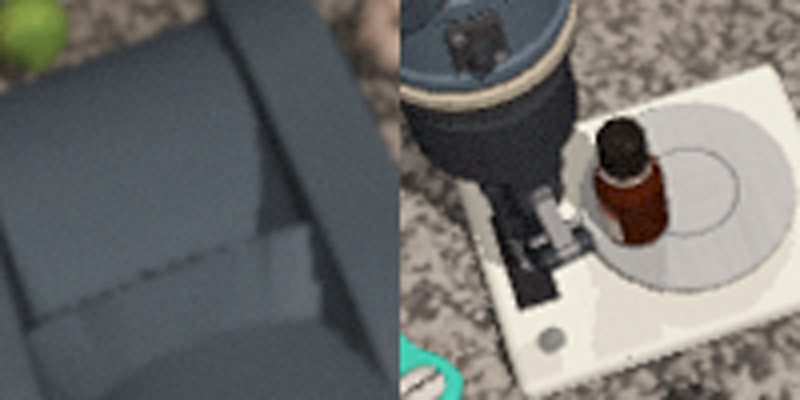

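The side view shows the shut fingers at crop (560,250), just left of the bottle (630,190) and lined up with the ring (690,190). The top view is blocked by the arm. I'll start the slow advance.

```bash
python3 -m inch '[[1,-0.004,0,0,0],[1,-0.008,0,0,0],[1,-0.012,0,0,0],[1,-0.015,0,0,0],[1,-0.017,0,0,0],[1,-0.018,0,0,0],[1,-0.019,0,0,0],[1,-0.02,0,0,0],[1,-0.021,0,0,0],[1,-0.022,0,0,0]]'
python3 -m inch '[[1,-0.001,0,0,0],[1,-0.002,0,0,0],[1,-0.003,0,0,0],[1,-0.004,0,0,0],[1,-0.005,0,0,0],[1,-0.006,0,0,0],[1,-0.007,0,0,0],[1,-0.008,0,0,0],[1,-0.009,0,0,0],[1,-0.010,0,0,0]]'
cat >> h.py <<'E'
def brown(f):
    im=f.astype(int)[150:260,220:345];m=((im[...,0]>im[...,2]+20)&(im[...,0]<130)&(im[...,0]>im[...,1]*1.8)).astype(np.uint8)
    n,l,s,c=cv2.connectedComponentsWithStats(m);i=1+s[1:,4].argmax();x,y,w,h,a=s[i]
    return (x+220,y+150,x+220+w,y+150+h,a,(c[i]+[220,150]).round(1))
E
python3 - <<'E'
from h import *
for f in('0','2'):print(brown(np.load(f'pics/side{f}.png.npz')['frame']))
d=snap("side","pics/side3.png");print(brown(d["frame"]))
s=get_state();print(s["tool_pos"],s["force"])
E
```

```text
clock: 3.5
tool_pos: [0.4927, 0.1723, 0.0543]
orientation: [3.142, -0.0, 3.065]
force: [-0.6, 0.7, 0.2]
gripper_width: -0.0
grip_force: 0.0
clock: 4.5
tool_pos: [0.5027, 0.1716, 0.0543]
orientation: [3.142, 0.0, 3.065]
force: [0.0, 0.0, 0.8]
gripper_width: -0.0002
grip_force: 0.4
(np.int32(269), np.int32(191), np.int32(287), np.int32(211), np.int32(201), array([278.6, 201.4]))
(np.int32(269), np.int32(191), np.int32(287), np.int32(211), np.int32(197), array([278.8, 201.4]))
(np.int32(278), np.int32(189), np.int32(289), np.int32(210), np.int32(103), array([284.5, 200.8]))
[0.50286248 0.17153331 0.05429318] [-0.10994407 -0.19904343  0.11385917]
```

```bash
python3 -m inch '[[1,-0.001,0,0,0],[1,-0.002,0,0,0],[1,-0.003,0,0,0],[1,-0.004,0,0,0],[1,-0.005,0,0,0],[1,-0.006,0,0,0],[1,-0.007,0,0,0],[1,-0.008,0,0,0],[1,-0.009,0,0,0],[1,-0.010,0,0,0]]'
python3 - <<'E'
from h import *
d=snap("side","pics/side4.png");print(brown(d["frame"]))
cv2.imwrite('pics/z4.png',cv2.resize(cv2.imread('pics/side4.png')[150:250,230:350],None,fx=6,fy=6,interpolation=2))
s=get_state();print(s["tool_pos"],s["force"])
E
```

```text
clock: 5.55
tool_pos: [0.5127, 0.1708, 0.0543]
orientation: [-3.142, 0.0, 3.065]
force: [0.0, 0.3, 0.8]
gripper_width: -0.0001
grip_force: 0.4
(np.int32(283), np.int32(189), np.int32(293), np.int32(208), np.int32(94), array([288.8, 198.8]))
[0.5128515  0.17078178 0.05432249] [-0.23411407 -0.21393063  0.14118644]
```

View pics/z4.png

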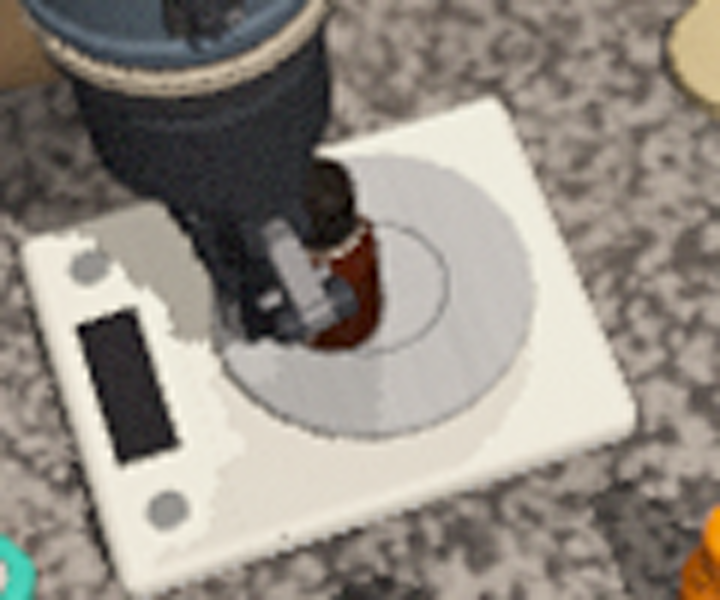

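The bottle is upright. Its foot centre is at about (328,306) in the crop and the ring centre at about (373,286).

Run:
```python
from h import *
d=np.load('pics/side4.png.npz')
r=lambda u,v:ray(d,230+u/6,150+v/6,.036)
print(r(328,306),r(373,286))
a=np.linspace(0,6.28,90)
for c,R in((r(328,306),.018),(r(373,286),.026),(r(375,288),.058)):
    q=np.array([proj(d,[c[0]+R*np.cos(k),c[1]+R*np.sin(k),.036]) for k in a]);q=(q-[230,150])*6;print(q.min(0).round(),q.max(0).round())
print(proj(d,[.5417,.1688,.036]))
```

```text
[0.54188073 0.17110538 0.036     ] [0.55931529 0.16826748 0.036     ]
[277. 262.] [379. 350.]
[300. 224.] [446. 350.]
[212. 152.] [538. 433.]
[np.float64(285.2067004487207), np.float64(201.7955538664831)]
```

```bash
python3 -m inch '[[1,-0.001,0,0,0],[1,-0.002,0,0,0],[1,-0.003,0,0,0],[1,-0.004,0,0,0],[1,-0.005,0,0,0],[1,-0.006,0,0,0],[1,-0.007,0,0,0],[1,-0.008,0,0,0],[1,-0.009,0,0,0],[1,-0.010,0,0,0]]'
python3 -m inch '[[1,-0.001,0,0,0],[1,-0.002,0,0,0],[1,-0.003,0,0,0],[1,-0.004,0,0,0],[1,-0.005,0,0,0],[1,-0.005,0,0,0],[1,-0.004,0,0,0],[1,0,0,0,0],[1,0.010,0,0,0],[1,0.02,0,0,0]]'
python3 -m inch '[[1,0.005,0,0,0],[1,0.005,0,0,0]]'
python3 - <<'E'
from h import *
d=snap("side","pics/side5.png");print(brown(d["frame"]))
cv2.imwrite('pics/z5.png',cv2.resize(cv2.imread('pics/side5.png')[150:250,230:350],None,fx=6,fy=6,interpolation=2))
s=get_state();print(s["tool_pos"],s["force"],s["clock"])
E
```

```text
clock: 6.6
tool_pos: [0.5226, 0.1701, 0.0543]
orientation: [3.142, -0.0, 3.065]
force: [0.2, -0.3, 0.1]
gripper_width: 0.0
grip_force: 0.4
clock: 7.6
tool_pos: [0.5016, 0.1716, 0.0542]
orientation: [-3.141, -0.0, 3.065]
force: [-0.9, -0.2, -0.3]
gripper_width: 0.0003
grip_force: 0.0
clock: 7.8
tool_pos: [0.4968, 0.172, 0.0545]
orientation: [-3.142, -0.0, 3.066]
force: [0.6, 0.7, -1.0]
gripper_width: 0.0002
grip_force: 0.0
(np.int32(282), np.int32(185), np.int32(300), np.int32(205), np.int32(202), array([291.7, 195. ]))
[0.49736993 0.17208022 0.05453018] [ 0.83873719 -0.34966957  0.35532725] 7.85
```

View pics/z5.png

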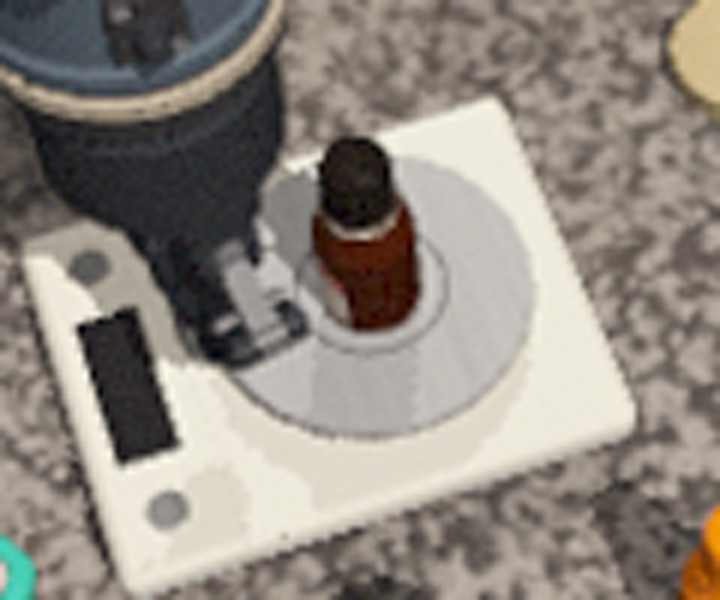

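The foot centre is now at about (366,287), with the ring centre at about (373,286), so it is roughly 2 mm off. I'll clear the arm and check with the top camera.

```bash
python3 -m inch '[[1,0.01,0,-0.005,0],[1,0.02,0,-0.02,0],[1,0.02,0,-0.05,0],[1,0.02,0,-0.09,0],[1,0.02,0,-0.13,0],[1,0.04,0.03,-0.15,0],[1,0.06,0.07,-0.16,0],[1,0.08,0.11,-0.17,0],[1,0.09,0.15,-0.17,0],[1,0.10,0.18,-0.17,0]]'
python3 -m inch '[[1,0,0.03,0,0],[1,0,0.06,0,0],[1,0,0.09,0,0],[1,0,0.1,0,0],[1,0,0.1,0,0]]'
python3 - <<'E'
from h import *
t=snap("top","pics/top6.png");s=snap("side","pics/side6.png")
a=cv2.imread('pics/top6.png')[165:265,255:355];b=cv2.imread('pics/side6.png')[160:260,240:340]
a=a[10:75,15:80];b=b[5:70,15:80]
cv2.imwrite('pics/z6.png',cv2.resize(np.hstack([a,b]),None,fx=6,fy=6,interpolation=2))
s=get_state();print(s["tool_pos"],s["force"],s["clock"])
E
```

```text
clock: 8.85
tool_pos: [0.4106, 0.3612, 0.225]
orientation: [3.141, 0.001, 3.066]
force: [-0.4, -1.1, -1.4]
gripper_width: 0.0001
grip_force: 0.0
clock: 9.35
tool_pos: [0.4188, 0.4595, 0.2239]
orientation: [-3.141, -0.0, 3.066]
force: [0.1, -0.6, 0.8]
gripper_width: -0.0
grip_force: 0.0
[0.4191736  0.45800124 0.22443065] [-0.24843887 -0.20546388  0.79821151] 9.45
```

View pics/z6.png

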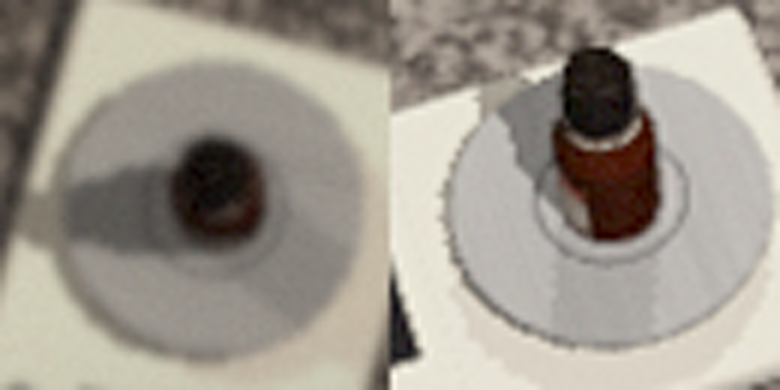

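Run:
```python
from h import *
t=np.load('pics/top6.png.npz');s=np.load('pics/side6.png.npz')
a=np.linspace(0,6.28,120)
def ext(d,o,c,R,zs):
    q=np.array([proj(d,[c[0]+R*np.cos(k),c[1]+R*np.sin(k),z]) for k in a for z in zs]);q=(q-o)*6;return q.min(0).round(),q.max(0).round()
for d,o,(u,v) in((t,(270,175),(211,210.5)),(s,(255,165),(219.5,201))):
    c=ray(d,o[0]+u/6,o[1]+v/6,.036);print(c)
    print('plate',*ext(d,o,c,.058,[.036]));print('ring',*ext(d,o,c,.026,[.036]))
    for dx,dy in((0,0),(.003,0),(-.003,0),(0,.003)): print(dx,dy,*ext(d,o,c+[dx,dy,0],.018,[.036,.076]))
```

```text
[0.55292275 0.16905316 0.036     ]
plate [59. 63.] [363. 362.]
ring [143. 144.] [279. 278.]
0 0 [159. 144.] [258. 257.]
0.003 0 [159. 136.] [258. 249.]
-0.003 0 [159. 152.] [258. 265.]
0 0.003 [151. 144.] [250. 257.]
[0.55714487 0.16732074 0.036     ]
plate [56. 65.] [383. 347.]
ring [146. 139.] [293. 265.]
0 0 [159.  97.] [270. 245.]
0.003 0 [166.  93.] [277. 241.]
-0.003 0 [152. 102.] [263. 250.]
0 0.003 [154.  92.] [265. 239.]
```

The bottle stands upright inside the ring in both views. In the crops the top view puts the bottle at (218,190) and the ring at about (215,209), and the side view puts the bottle foot bottom at y≈240 and the ring bottom at 263. The offset is about 2 mm and the robot is clear, so I'm handing in.

```bash
python3 -c "from rig import close_job;print(close_job())"
```

```text
the job is handed in; nothing more can be done
None
```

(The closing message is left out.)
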